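# Jog three bearings into a row in the fence tray

### The job

Line up the three ball bearings in the fence tray for the pick-up arm, without touching the bearings: hold the tray by its side tab and tip it so that all three slide against the long fence, then set it flat and let go. Then take it again by its end tab and tip it the other way so that the row slides along the fence and closes up against the end stop, bearing touching bearing, and set it down flat where it stood and let go. Never tip it more than halfway to upright, keep the bearings in a neat single row on the tray floor, and leave the puck, the marker pen and the air fitting beside the tray alone.

Things in the scene. Friction and masses are not known exactly. Their poses are not given: they have to be found in the camera images.
- tray: Loose aluminium fence tray, 130 mm (its x) by 200 mm (its y), about 0.5 kg, floor 5 mm thick. Origin: centre of its underside, z up. x points from the long fence to the side tab (roughly away from the robot), y from the end tab to the end stop (roughly to the robot's left). Floor clear from x -55 to +55 and y -90 to +90 mm. On the fence-less sides, lips reach z 16 mm.
- fence (a point): Middle of the top of the dark steel fence along the tray's whole -x side, at tray x -60, y 0, z 26 mm; the fence is 10 mm thick, its inner face at x = -55 mm. Tipped side tab up, the tray turns on the lower outer edge below it (x = -65 mm, z = 0), which stays put on the worktop. Its axes are the tray's.
- end_stop (a point): Middle of the top of the like dark steel end stop along the tray's +y side, at tray x 0, y 95, z 26 mm; 10 mm thick, inner face at y = 90 mm. Tipped end tab up, the tray turns on the lower outer edge below it (y = 100 mm, z = 0), which stays put on the worktop. Its axes are the tray's.
- side_tab (a point): Grip point of the side tab, an upright aluminium blade on the tray's +x edge opposite the fence: 6 mm thick along tray x, 50 mm long along tray y, z 5 to 67 mm, with an 8 mm thick rubber bead on top. The point is on its mid-plane at tray x 63, y 0, z 48 mm. Its axes are the tray's.
- end_tab (a point): Grip point of the end tab: the same kind of blade, 6 mm thick along the tray's y and 50 mm long along the tray's x, on the tray's -y edge opposite the end stop; this point is at tray x 0, y -98, z 48 mm. Its axes are the tray's.
- bearing_one: One of three like loose steel ball bearings, 40 mm across, 11 mm high, flat on the tray floor. Origin: centre of its underside. Touching the fence: tray x = -35 mm; closed row: tray y = +70, +30, -10 mm. Slides once the tray is tipped some 11 to 21 degrees (hidden friction), so tip slowly, up to about 28, till all have slid. Starts at least 42 mm from the others along the fence.
- bearing_two: The second bearing, the same as bearing_one.
- bearing_three: The third bearing, the same as bearing_one.
- puck: Bystander: turned steel puck, 48 mm across, 34 mm high, on the worktop before the tray's fence. Origin: centre of its underside.
- marker_pen: Bystander: marker pen 126 mm long, 15 mm high, lying on the worktop beyond the tray's side tab and end stop corner. Origin: centre of its underside.
- elbow: Bystander: small black push-in air elbow on a brass nut, 35 mm long, 21 mm high, on the worktop past the tray's end stop. Origin: centre of its underside.

How it is judged (in metres and radians):
On the way, in this order (a step that is already met when the one before it is completed fails the run):
1. The tray is held by its side tab and tipped, side tab up, by more than 8.6 degrees, with all three bearings within 5 mm of touching the fence (angle between tray's own x axis and vertical below 1.42 rad and distance between the grasp point and side_tab below 0.04 m and x of each of bearing_one, bearing_two, bearing_three in the frame of tray below -0.03 m), for 0.2 s.
2. The tray is flat on the worktop again and let go, with the bearings still along the fence (angle between tray's own z axis and vertical below 0.03 rad and height (world z) of tray below 0.004 m and contact force between the fingers and tray below 0.1 N and x of bearing_one in the frame of tray between -0.045 and -0.03 m and x of bearing_two in the frame of tray between -0.045 and -0.03 m and x of bearing_three in the frame of tray between -0.045 and -0.03 m and z of each of bearing_one, bearing_two, bearing_three in the frame of tray below 0.009 m and y of each of bearing_one, bearing_two, bearing_three in the frame of tray below 0.08 m), for 0.2 s.
3. The tray is held by its end tab and tipped, end tab up, by more than 8.6 degrees, with the row closed up against the end stop (angle between tray's own y axis and vertical above 1.7216 rad and distance between the grasp point and end_tab below 0.04 m and y of each of bearing_one, bearing_two, bearing_three in the frame of tray above -0.017 m and x of each of bearing_one, bearing_two, bearing_three in the frame of tray below -0.03 m), for 0.2 s.
At the end, for the whole second after the job is handed in: The tray lies flat on the worktop, within 60 mm of where it stood, let go and at rest; all three bearings lie flat and at rest on its floor, each within 5 mm of touching the fence, in one row closed up to the end stop with less than 7 mm of gaps in all (all of step 2 and y of each of bearing_one, bearing_two, bearing_three in the frame of tray above -0.017 m and distance of tray from where it was at the start of the episode below 0.06 m and linear speed of each of tray, bearing_one, bearing_two, bearing_three below 0.01 m/s).
It fails at once if The gripper touches a bearing (contact force between the fingers and bearing_one above 0.5 N or contact force between the fingers and bearing_two above 0.5 N or contact force between the fingers and bearing_three above 0.5 N).
It fails at once if The tray is tipped by more than 50 degrees (angle between tray's own z axis and vertical above 0.87 rad).
It fails at once if A bearing leaves the tray (distance between any of bearing_one, bearing_two, bearing_three and tray above 0.15 m).
It fails at once if The puck, the marker pen or the air fitting is moved by more than 30 mm (distance of any of puck, marker_pen, elbow from where it was at the start of the episode above 0.03 m).
It also fails if it takes over 61 s, if anything falls off the work surface, if the arm or the gripper's body presses on something with over 40 N, if the wrist force passes 120 N, or if a joint passes its speed limit or range.

### The arm

A 7-joint arm with a two-finger parallel gripper is mounted at the origin on a cart in front of the work surface, level with it; the furniture and walls round the work are solid. World frame = base frame: x ahead of the robot, y to its left, z up, the work surface at z = 0. Lengths are in mm, angles in rad, forces in N, time in s.
With the tool pointing down it reaches from about 400 to 875 mm from the base axis. Payload 4.4 kg.
Tool frame: the origin (TCP) lies at the very end of the fingers, on their centre line; the grasp point (between the pads) lies 19 mm behind it; z points along the fingers, y is the line along which they close (so a half turn about z gives the same grasp; the last joint's range is limited). The gripper opens to 85 mm and grips with 20 to 120 N. Pads are 22 mm wide; open, the fingers measure 114 mm over their backs; the gripper's body (76 mm by 85 mm) begins 54 mm behind the grasp point. The pads swing forward as they close: fully open they stand 13 mm farther back than shut.
Start: joints at [1.245, 0.628, 0.038, 1.517, -0.027, 0.996, -0.02], TCP at [167.004, -628.194, 231.313] pointing down, gripper open.
Joint ranges: [-3.06, 3.06], [-0.37, 2.12], [-1.25, 1.32], [0.18, 2.47], [-1.1, 4.24], [0.23, 1.98], [-2.94, 2.94]. Speed limits (rad/s): [2.57, 2.57, 3.14, 3.14, 3.14, 3.14, 3.14].

### API

Orientations are given as [roll, pitch, yaw] about the fixed x, y, z axes, in that order (R = Rz(yaw) Ry(pitch) Rx(roll)).
In Python, from cell import monitor, viewer, workorder gives the robot as it stands.
- The arm moves only by the tool arm_command, never from a script. Its argument "series" is one flat list of numbers, 5 for each row, row after row: the opening in per cent of the stroke, from 0 (shut) to 100 (fully open), then the shift along the tool's x, y, z in cm, then the turn about the tool's z in degrees. In form: [claw, x, y, z, roll, claw, x, y, z, roll, ...]. A call has exactly 5 rows; each row is the pose to reach, as a shift and turn from the pose commanded when the call began, along the tool's axes at that moment; what a row does not reach only later rows make up. A row lasts 1/12 s, in which the tool goes at most 41.7 mm and 7.16 degrees, less where a joint would pass 70% of its speed; a pose out of reach is approached as far as the arm can. A call with a gripper value outside its range is refused whole. The fingers move at their own pace and stop on an object; the grip force is fixed at half the most. Time passes only in rows, so rows that repeat a pose let the fingers close, or fill a call up. It gives the time, the measured TCP pose, the force, the opening and the grip force at its end, in the units of the state.
- monitor.read_state(): the state, without advancing time (a new reading comes with each control period).
- viewer.get_image(name): name is "side" or "top" or "wrist"; returns (picture, depth): 400x640x3 uint8, red, green, blue; 400x640 float32, mm along the optical axis (not along the pixel's ray), 0 where there is no reading.
- viewer.camera_model(name): a dict with "mtx" (3x3 intrinsics, pixels), "dist_coeffs" ([k1, k2, p1, p2, k3] as OpenCV has them; the pictures are not rectified), "R" (3x3) and "t" (3): a world point X has camera coordinates R X + t. Camera axes: x right, y down, z forward; pixel columns grow to the right and rows downward; lengths in mm; the calibration is good to about 2 mm. A picture is of the moment at which its call begins: read the wrist's pose just before it. camera_model takes no time and is no camera call; for the wrist camera it gives the pose at the moment of the call.
- workorder.finish_job(): hands the job in; it is judged then, once.
The state is a dict: "clock": time; "qpos": joint angles; "qd": joint speeds; "tau": joint torques, N m; "eef_pos": TCP position; "tool_rot": TCP orientation; "force": force on the tool from outside, world axes, zero at the start; "torque": the same for the moment, N m; "width": finger opening in mm; "gripper_force": force on a finger pad.
Only numpy, scipy, OpenCV 4.12 (cv2) and the standard library are available. Lean on these libraries where they do the work, as an engineer would, in place of code of your own. Each camera call takes 0.05 s, during which the arm holds its last target. There are 200 camera calls.

## Working session

There is one attempt and no reset: what is moved stays moved. The work goes in short steps, Python scripts to look and compute and a tool call to move; the robot and the scene stay as the last step left them, time stands still between calls to the robot, and variables do not carry over. Pictures are saved under pics/ and viewed, at most 10 in all, crops included, and the job is handed in when it is done.

Besides the shell and the picture viewer there is one more tool, called after "Request:" as name(argument=value, ...) on one line, values as JSON. arm_command: Moves the arm, as the interface text tells. Its arguments: {"type":"object","properties":{"series":{"type":"array","items":{"type":"number"}}},"required":["series"]}

```bash
ls; mkdir -p pics
python3 - <<'E'
from cell import monitor, viewer
import cv2,numpy as np
s=monitor.read_state();print(s)
for n in ["top","side"]:
    p,d=viewer.get_image(n);cv2.imwrite(f"pics/{n}0.png",p[:,:,::-1]);np.save(f"pics/{n}0.npy",d)
    m=viewer.camera_model(n);print(n,m)
E
```

```text
pics
{'clock': 0.0, 'qpos': array([ 1.24521055,  0.62937638,  0.03842723,  1.51838952, -0.02699329,
        0.99628136, -0.02000115]), 'qd': array([-3.97263167e-05,  4.39026361e-04, -1.49829627e-03,  1.54981580e-03,
        7.99355914e-04,  8.72949623e-04,  1.54312279e-04]), 'tau': array([ 5.05812768e-04, -5.63410807e+01,  1.22610256e+00, -1.93440092e+01,
        1.09493229e-02,  1.05932675e-02,  2.77607262e-05]), 'eef_pos': array([ 166.8384717 , -627.56681034,  230.3623341 ]), 'tool_rot': array([-3.13965584e+00,  2.45248916e-05,  2.59799722e-01]), 'force': array([-0.15034914,  0.32221914, -0.1650061 ]), 'torque': array([ 0.0203631 ,  0.02156562, -0.00384923]), 'gripper_force': 0.0, 'width': 85.18007176580217}
top {'mtx': array([[364.37930669,   0.        , 319.62606932],
       [  0.        , 364.37930669, 197.09769816],
       [  0.        ,   0.        ,   1.        ]]), 'dist_coeffs': array([-0.05956674,  0.        ,  0.        ,  0.        ,  0.        ]), 'R': array([[-0.11401042, -0.99347643, -0.00249056],
       [-0.967264  ,  0.1115737 , -0.22792909],
       [ 0.22672006, -0.02357726, -0.97367455]]), 't': array([-168.42018873,  490.45813378,  815.96887271])}
side {'mtx': array([[508.29276962,   0.        , 311.97586266],
       [  0.        , 508.29276962, 201.6418571 ],
       [  0.        ,   0.        ,   1.        ]]), 'dist_coeffs': array([-0.0809309,  0.       ,  0.       ,  0.       ,  0.       ]), 'R': array([[-0.9983942 , -0.05558242,  0.01093688],
       [-0.0430162 ,  0.6182499 , -0.78480359],
       [ 0.03685956, -0.78401381, -0.61964806]]), 't': array([446.85895804, 201.25434046, 744.65800388])}
```

View pics/top0.png

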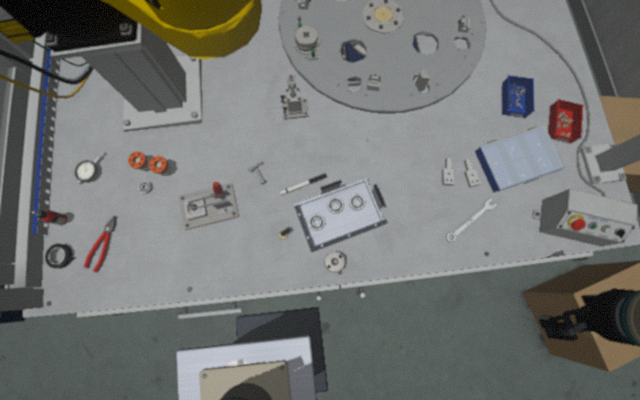

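View pics/side0.png

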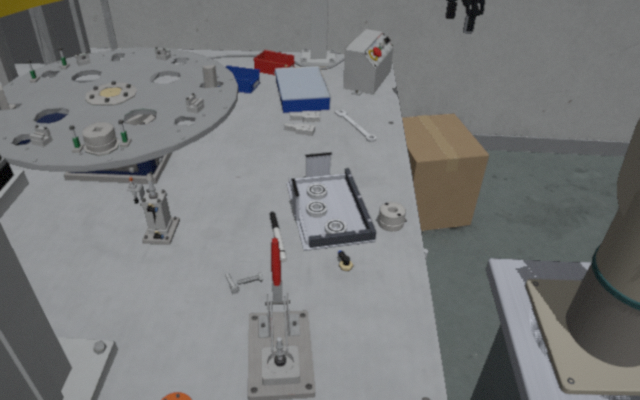

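```bash
cat > h.py <<'E'
import numpy as np,cv2
from cell import monitor,viewer
from scipy.spatial.transform import Rotation as Ro
def cloud(d,m):
    v,u=np.mgrid[0:400,0:640]
    n=cv2.undistortPoints(np.stack([u,v],-1).reshape(-1,1,2).astype(float),m['mtx'],m['dist_coeffs']).reshape(-1,2)
    P=np.c_[n,np.ones(len(n))]*d.reshape(-1,1)
    return ((P-m['t'])@m['R']).reshape(400,640,3)
def ray(px,m,z):
    n=cv2.undistortPoints(np.array(px,float).reshape(-1,1,2),m['mtx'],m['dist_coeffs']).reshape(-1,2)
    D=np.c_[n,np.ones(len(n))]@m['R'];C=-m['R'].T@m['t']
    return C+D*((z-C[2])/D[:,2])[:,None]
E
python3 - <<'E'
from h import *
for n,box in [("top",(165,285,285,395)),("side",(140,255,280,390))]:
    m=viewer.camera_model(n);d=np.load(f"pics/{n}0.npy");img=cv2.imread(f"pics/{n}0.png")
    W=cloud(d,m);r0,r1,c0,c1=box
    w=W[r0:r1,c0:c1].reshape(-1,3);g=img[r0:r1,c0:c1].max(-1).reshape(-1)
    print(n,"floor z",np.percentile(w[:,2],[5,50,95]))
    f=(g<90)&(w[:,2]>18)&(w[:,2]<40)
    r=cv2.minAreaRect(w[f][:,:2].astype(np.float32));print("dark",f.sum(),r,cv2.boxPoints(r).round())
    t=w[(w[:,2]>45)&(w[:,2]<90)];
    k,l,_,c=cv2.kmeans(t.astype(np.float32),2,None,(3,50,.1),5,0);print("tabs",len(t),c)
    im=cv2.resize(img[r0:r1,c0:c1],None,fx=5,fy=5,interpolation=cv2.INTER_CUBIC);cv2.imwrite(f"pics/{n}c.png",im)
E
```

```text
top floor z [-2.94324974  0.85204115 27.77229274]
dark 269 ((402.0240478515625, -248.02149963378906), (197.9277801513672, 171.5073699951172), 47.407798767089844) [[ 272. -263.]
 [ 398. -379.]
 [ 532. -233.]
 [ 406. -117.]]Traceback (most recent call last):
  File "<stdin>", line 10, in <module>
ValueError: not enough values to unpack (expected 4, got 3)
```

Run:
```python
from h import *
for n,box in [("top",(165,285,270,395)),("side",(140,255,280,390))]:
    m=viewer.camera_model(n);d=np.load(f"pics/{n}0.npy");img=cv2.imread(f"pics/{n}0.png")
    W=cloud(d,m);r0,r1,c0,c1=box
    w=W[r0:r1,c0:c1];g=img[r0:r1,c0:c1].max(-1)
    f=((g<90)&(w[...,2]>14)&(w[...,2]<40)).astype(np.uint8)
    k,l,st,ce=cv2.connectedComponentsWithStats(f,connectivity=8)
    for i in range(1,k):
        if st[i,4]>15:
            r=cv2.minAreaRect(w[l==i][:,:2].astype(np.float32));print(n,"dark",st[i],cv2.boxPoints(r).round().tolist())
    t=((w[...,2]>40)&(w[...,2]<90)).astype(np.uint8)
    k,l,st,ce=cv2.connectedComponentsWithStats(t,connectivity=8)
    for i in range(1,k):
        if st[i,4]>6:print("tab",st[i],w[l==i].mean(0).round(1),cv2.boxPoints(cv2.minAreaRect(w[l==i][:,:2].astype(np.float32))).round().tolist())
    im=cv2.resize(img[r0:r1,c0:c1],None,fx=4.5,fy=4.5,interpolation=cv2.INTER_CUBIC);cv2.imwrite(f"pics/{n}c.png",im)
a=cv2.imread("pics/topc.png");b=cv2.imread("pics/sidec.png")
print(a.shape,b.shape)
```

```text
top dark [30 51  9 19 42] [[386.0, -181.0], [387.0, -186.0], [434.0, -174.0], [433.0, -169.0]]
top dark [108  55   8   6  24] [[389.0, -358.0], [394.0, -379.0], [400.0, -377.0], [395.0, -356.0]]
top dark [81 61 23 10 57] [[371.0, -289.0], [386.0, -346.0], [391.0, -344.0], [376.0, -288.0]]
top dark [11 63 10  7 38] [[391.0, -124.0], [402.0, -143.0], [411.0, -138.0], [399.0, -119.0]]
top dark [54 71 24 11 62] [[353.0, -222.0], [368.0, -279.0], [374.0, -277.0], [360.0, -220.0]]
top dark [39 74 11 12 42] [[342.0, -197.0], [354.0, -210.0], [375.0, -189.0], [362.0, -176.0]]
tab [ 50  15  22  13 114] [ 491.3 -252.6   61. ] [[482.0, -228.0], [495.0, -280.0], [503.0, -277.0], [490.0, -226.0]]
tab [103  20  12  22 116] [ 454.8 -362.    61.3] [[429.0, -365.0], [431.0, -373.0], [482.0, -361.0], [480.0, -353.0]]
side dark [ 29  29  67  77 865] [[347.0, -183.0], [395.0, -374.0], [509.0, -345.0], [461.0, -154.0]]
side dark [12 59  3 15 25] [[493.0, -237.0], [499.0, -260.0], [500.0, -260.0], [494.0, -236.0]]
side dark [98 73  4  8 16] [[335.0, -226.0], [339.0, -236.0], [341.0, -235.0], [336.0, -225.0]]
side dark [ 58 111   7   4  21] [[399.0, -134.0], [407.0, -139.0], [412.0, -134.0], [404.0, -128.0]]
tab [ 25  12  27  16 325] [ 456.8 -359.5   56.1] [[430.0, -361.0], [433.0, -373.0], [484.0, -360.0], [481.0, -348.0]]
tab [ 10  38   9  29 158] [ 493.7 -245.3   59.5] [[483.0, -225.0], [497.0, -279.0], [505.0, -277.0], [491.0, -223.0]]
(540, 562, 3) (518, 495, 3)
```

View pics/topc.png

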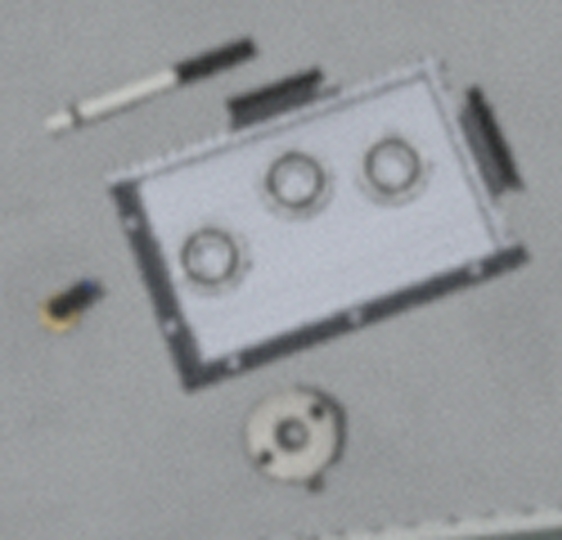

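The top crop shows the tray with its fence at the bottom (crop 190,385 to 525,255) and the end stop on the left. The side tab is at (275,98) and the end tab at (490,140). The bearings are at (210,258), (296,180) and (392,165). The pen is upper left, the elbow at (70,302) and the puck at (292,435). The tool's y axis runs along the tray's y. I can therefore grip the side tab across its 50 mm length, so the closing line acts as the hinge.

Request:
arm_command(series=[100,2.75,-1.85,0,0.2,100,5.5,-3.7,0,0.4,100,8.2,-5.6,0,0.6,100,11.0,-7.4,0,0.8,100,13.7,-9.3,0,0.8])

```text
clock: 0.52
eef_pos: [276.3, -501.6, 230.9]
tool_rot: [-3.141, -0.0, 0.245]
force: [1.1, 0.1, -0.3]
width: 85.4
gripper_force: 0.0
```

Request:
arm_command(series=[100,2.75,-1.85,0,0,100,5.5,-3.7,0,0,100,8.2,-5.6,0,0,100,11.0,-7.4,0,0,100,13.7,-9.3,0,0])

```text
clock: 0.93
eef_pos: [386.6, -378.1, 231.1]
tool_rot: [-3.141, 0.0, 0.246]
force: [0.6, 0.1, -0.9]
width: 85.4
gripper_force: 0.0
```

Request:
arm_command(series=[100,3.3,-2.4,2,0,100,6.6,-4.8,4,0,100,10,-7.2,6,0,100,13.4,-9.6,8,0,100,13.4,-9.6,11,0])

```text
clock: 1.35
eef_pos: [498.9, -249.2, 122.9]
tool_rot: [3.14, -0.009, 0.252]
force: [1.5, -0.0, -0.4]
width: 85.2
gripper_force: 0.0
```

Run:
```python
from h import *
import time
p,d=viewer.get_image("wrist")
s=monitor.read_state();print(s['eef_pos'],s['tool_rot'],viewer.camera_model("wrist"))
p,d=viewer.get_image("wrist");m=viewer.camera_model("wrist")
cv2.imwrite("pics/w1.png",p[:,:,::-1]);np.save("pics/w1.npy",d)
W=cloud(d,m)
t=((W[...,2]>50)&(W[...,2]<85)).astype(np.uint8)
k,l,st,ce=cv2.connectedComponentsWithStats(t)
for i in range(1,k):
    if st[i,4]>200:
        w=W[l==i];print(st[i],w.mean(0).round(1),w[:,2].max(),cv2.boxPoints(cv2.minAreaRect(w[:,:2].astype(np.float32))).round(1).tolist())
```

```text
[ 494.58493789 -245.32747384  114.12303158] [-3.13364978e+00  2.24514672e-03  2.55145508e-01] {'mtx': array([[279.46596294,   0.        , 319.9136822 ],
       [  0.        , 279.46596294, 200.98736403],
       [  0.        ,   0.        ,   1.        ]]), 'dist_coeffs': array([0.01611071, 0.        , 0.        , 0.        , 0.        ]), 'R': array([[ 0.2525047 , -0.96756783, -0.00733939],
       [-0.93321941, -0.24553071,  0.26232842],
       [-0.25562259, -0.0593899 , -0.96495074]]), 't': array([-361.21386137,  397.82875764,  377.2547428 ])}
[ 291  211   75   19 1185] [ 492.4 -253.2   65.5] 71.0267359964626 [[481.0, -228.1999969482422], [493.29998779296875, -280.5], [501.79998779296875, -278.5], [489.5, -226.1999969482422]]
```

View pics/w1.png

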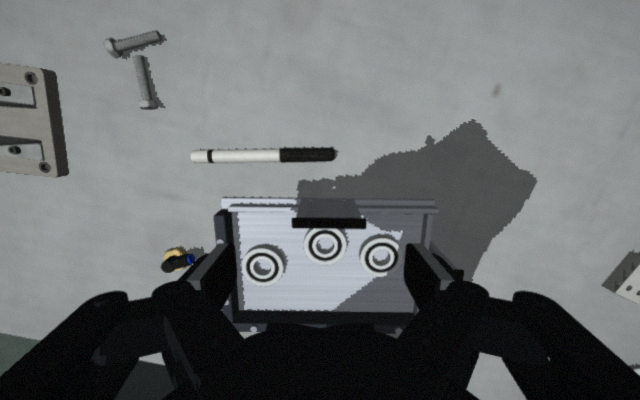

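The wrist view shows the side tab's bead at pixels (292..365, 223), centred between the fingers. The pen at (190..337, 156) is clear of both. The commanded pose is within about 1 mm of the tab, so I'll descend.

Request:
arm_command(series=[100,-0.1,0,0,0.4,100,-0.1,0,1.5,0.4,100,-0.1,0,3.5,0.4,100,-0.1,0,5.5,0.4,100,-0.1,0,7.1,0.4])

```text
clock: 1.87
eef_pos: [491.0, -256.9, 51.2]
tool_rot: [3.139, -0.001, 0.235]
force: [0.0, -0.2, 0.2]
width: 85.2
gripper_force: 0.0
```

Request:
arm_command(series=[100,0,0,0,0,100,0,0,0,0,100,0,0,0,0,100,0,0,0,0,100,0,0,0,0])

```text
clock: 2.28
eef_pos: [492.2, -254.9, 51.8]
tool_rot: [3.14, -0.002, 0.238]
force: [-0.4, -0.4, -0.3]
width: 85.4
gripper_force: 0.0
```

Request:
arm_command(series=[0,0,0.1,0.2,0,0,0,0.1,0.2,0,0,0,0.1,0.2,0,0,0,0.1,0.2,0,0,0,0.1,0.2,0])

```text
clock: 2.7
eef_pos: [491.6, -254.5, 49.3]
tool_rot: [-3.141, 0.0, 0.239]
force: [-1.9, 2.9, 11.3]
width: 49.3
gripper_force: 60.1
```

Request:
arm_command(series=[0,0,0,0,0,0,0,0,0,0,0,0,0,0,0,0,0,0,0,0,0,0,0,0,0])

```text
clock: 3.12
eef_pos: [491.6, -254.5, 49.3]
tool_rot: [-3.141, -0.0, 0.239]
force: [-1.4, 1.5, 10.2]
width: 49.6
gripper_force: 60.1
```

Request:
arm_command(series=[0,-0.2,0,-0.4,0,0,-0.4,0,-0.8,0,0,-0.6,0,-1.2,0,0,-0.8,0,-1.5,0,0,-0.95,0,-1.7,0])

```text
clock: 3.53
eef_pos: [482.1, -257.3, 65.6]
tool_rot: [-3.141, 0.0, 0.239]
force: [1.7, 1.4, -3.4]
width: 48.8
gripper_force: 62.4
```

```bash
cat > look.py <<'E'
from h import *
import sys
# tray pose: fit plane to bright floor points + dark fence in side/top depth
s=monitor.read_state();print(s['clock'],s['eef_pos'].round(1),s['force'].round(1),s['width'])
for n,box in [("side",(140,255,280,390)),("top",(165,260,285,395))]:
    p,d=viewer.get_image(n);m=viewer.camera_model(n);W=cloud(d,m)
    cv2.imwrite(f"pics/{sys.argv[1]}{n}.png",cv2.resize(p[box[0]-20:box[1]+20,box[2]-20:box[3]+20,::-1],None,fx=4,fy=4,interpolation=cv2.INTER_CUBIC))
    c,sn=np.cos(.243),np.sin(.243)
    L=(W-np.array([431.5,-268,0]))@np.array([[c,-sn,0],[sn,c,0],[0,0,1]])
    # profiles of height along tray x and y (fence side / floor)
    ok=(abs(L[...,0])<70)&(abs(L[...,1])<100)&(d>0)&(L[...,2]<140)
    ax=int(sys.argv[2])
    print(n,[(b,round(float(np.median(L[...,2][q])),1)) for b in range(-105,100,10) for q in [ok&(abs(L[...,ax]-b)<5)&(abs(L[...,1-ax])<85)] if q.sum()>5])
E
python3 look.py a 0
```

```text
3.5333 [ 482.1 -257.3   65.6] [ 1.7  1.4 -3.4] 48.7890674434783
side [(-65, 26.8), (-55, 17.1), (-45, 7.9), (-35, 9.2), (-25, 10.2), (-15, 12.3), (-5, 15.1), (5, 23.5), (15, 24.8), (25, 20.1), (35, 19.2), (45, 20.9), (55, 55.1), (65, 22.8)]
top [(-65, 25.4), (-55, 7.0), (-45, 7.3), (-35, 8.9), (-25, 10.2), (-15, 11.6), (-5, 13.7), (5, 16.4), (15, 19.3), (25, 18.5), (35, 19.2), (45, 20.0), (55, 28.4), (65, 20.3)]
```

Hinging works: the tray is at about 8 degrees with its fence edge still down.

Request:
arm_command(series=[0,-0.11,0,-0.16,0,0,-0.22,0,-0.32,0,0,-0.34,0,-0.48,0,0,-0.46,0,-0.65,0,0,-0.57,0,-0.81,0])

```text
clock: 4.05
eef_pos: [476.4, -258.7, 73.4]
tool_rot: [-3.141, 0.001, 0.239]
force: [1.4, 1.0, -4.2]
width: 49.1
gripper_force: 62.5
```

Request:
arm_command(series=[0,-0.12,0,-0.16,0,0,-0.25,0,-0.31,0,0,-0.37,0,-0.46,0,0,-0.5,0,-0.62,0,0,-0.62,0,-0.77,0])

```text
clock: 4.47
eef_pos: [470.2, -260.2, 81.1]
tool_rot: [-3.141, 0.001, 0.239]
force: [-0.3, -0.8, -4.0]
width: 48.8
gripper_force: 62.7
```

Request:
arm_command(series=[0,-0.13,0,-0.15,0,0,-0.27,0,-0.29,0,0,-0.4,0,-0.43,0,0,-0.54,0,-0.58,0,0,-0.68,0,-0.72,0])

```text
clock: 4.88
eef_pos: [464.1, -261.8, 88.4]
tool_rot: [3.142, 0.0, 0.239]
force: [-0.6, -0.2, -6.0]
width: 48.8
gripper_force: 62.8
```

Request:
arm_command(series=[0,-0.14,0,-0.14,0,0,-0.29,0,-0.27,0,0,-0.43,0,-0.4,0,0,-0.58,0,-0.54,0,0,-0.72,0,-0.67,0])

```text
clock: 5.3
eef_pos: [457.1, -263.5, 95.2]
tool_rot: [3.142, -0.0, 0.239]
force: [-1.1, 0.1, -5.5]
width: 48.8
gripper_force: 63.3
```

```bash
python3 look.py b 0
```

```text
5.3 [ 457.1 -263.5   95.2] [-1.1  0.1 -5.5] 48.84363183148342
side [(-65, 26.1), (-55, 16.4), (-45, 22.9), (-35, 27.9), (-25, 30.4), (-15, 27.2), (-5, 30.5), (5, 34.0), (15, 38.7), (25, 43.6), (35, 94.0), (45, 62.4), (55, 1.8), (65, 0.2)]
top [(-65, 25.2), (-55, 18.0), (-45, 19.7), (-35, 26.0), (-25, 23.9), (-15, 26.9), (-5, 30.9), (5, 34.9)]
```

View pics/bside.png

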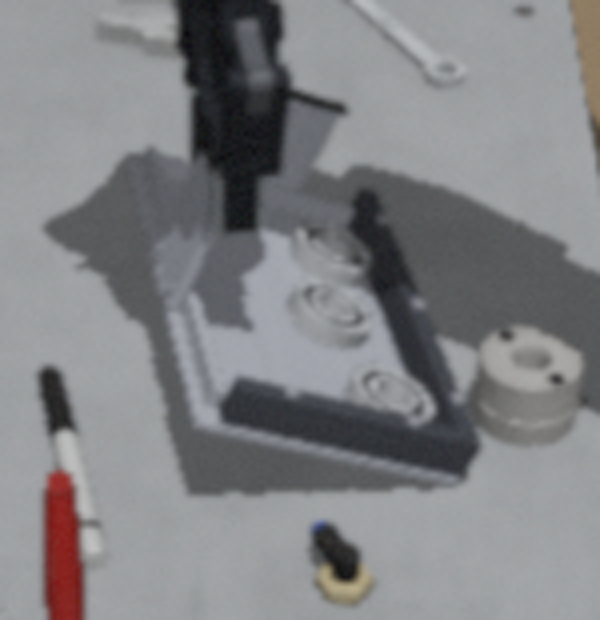

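The side view shows the tray tipped. The bearings at (330,250), (335,308) and (392,392) are at or near the fence. I'll go on to about 28 degrees, then check.

Request:
arm_command(series=[0,-0.15,0,-0.13,0,0,-0.31,0,-0.25,0,0,-0.46,0,-0.37,0,0,-0.62,0,-0.5,0,0,-0.77,0,-0.62,0])

```text
clock: 5.82
eef_pos: [449.5, -265.3, 101.3]
tool_rot: [-3.142, 0.0, 0.239]
force: [-0.5, 0.1, -5.5]
width: 49.0
gripper_force: 64.0
```

Request:
arm_command(series=[0,0,0,0,0,0,0,0,0,0,0,0,0,0,0,0,0,0,0,0,0,0,0,0,0])

```text
clock: 6.23
eef_pos: [449.9, -265.3, 101.2]
tool_rot: [3.142, -0.0, 0.239]
force: [-0.5, 0.2, -5.4]
width: 48.8
gripper_force: 64.1
```

```bash
python3 look.py c 0
```

```text
6.2333 [ 449.9 -265.3  101.2] [-0.5  0.2 -5.4] 48.767150698525555
side [(-65, 25.3), (-55, 19.7), (-45, 24.3), (-35, 30.2), (-25, 28.1), (-15, 29.6), (-5, 34.4), (5, 39.6), (15, 45.4), (25, 53.9), (35, 69.5), (45, 63.3), (55, 0.8), (65, 0.2)]
top [(-65, 24.7), (-55, 13.8), (-45, 18.8), (-35, 31.0), (-25, 26.8), (-15, 31.3)]
```

View pics/cside.png

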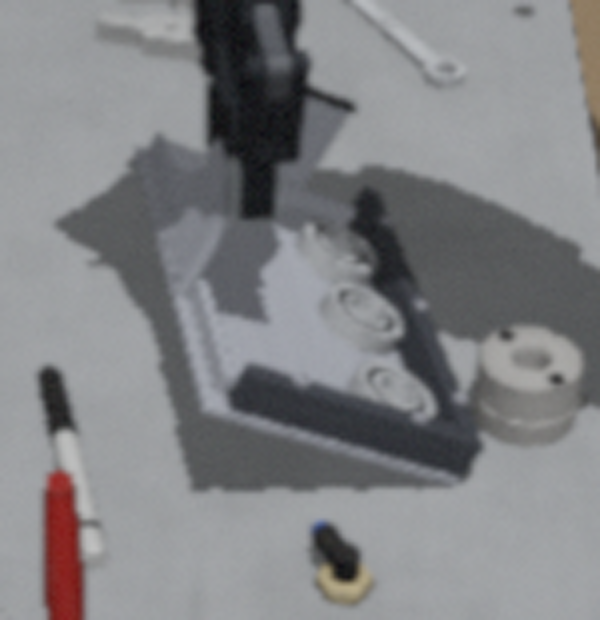

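All three bearings are against the fence, so I'll lower along the same arc.

Request:
arm_command(series=[0,0.31,0,0.25,0,0,0.62,0,0.5,0,0,0.92,0,0.76,0,0,1.2,0,1.03,0,0,1.49,0,1.29,0])

```text
clock: 6.75
eef_pos: [465.1, -261.8, 88.1]
tool_rot: [3.141, -0.001, 0.239]
force: [-0.1, -0.6, -4.1]
width: 49.2
gripper_force: 64.1
```

Request:
arm_command(series=[0,0.27,0,0.29,0,0,0.55,0,0.58,0,0,0.81,0,0.88,0,0,1.06,0,1.18,0,0,1.3,0,1.49,0])

```text
clock: 7.17
eef_pos: [478.0, -258.7, 73.4]
tool_rot: [3.141, -0.002, 0.239]
force: [2.4, -0.4, -1.4]
width: 49.4
gripper_force: 64.2
```

Request:
arm_command(series=[0,0.23,0,0.32,0,0,0.46,0,0.65,0,0,0.67,0,0.98,0,0,0.87,0,1.31,0,0,1.07,0,1.65,0])

```text
clock: 7.58
eef_pos: [487.6, -256.1, 56.6]
tool_rot: [3.141, -0.0, 0.239]
force: [2.5, 0.2, -1.7]
width: 48.8
gripper_force: 64.2
```

Request:
arm_command(series=[0,0.12,0,0.2,0,0,0.24,0,0.4,0,0,0.35,0,0.6,0,0,0.44,0,0.75,0,0,0.44,0,0.8,0])

```text
clock: 8.0
eef_pos: [491.2, -255.1, 49.4]
tool_rot: [-3.141, 0.001, 0.239]
force: [-0.4, 1.6, 9.7]
width: 48.7
gripper_force: 65.0
```

```bash
python3 look.py d 0
```

```text
8.0 [ 491.2 -255.1   49.4] [-0.4  1.6  9.7] 48.73035647059108
side [(-65, 26.2), (-55, 23.4), (-45, 15.2), (-35, 14.3), (-25, 14.9), (-15, 6.3), (-5, 5.4), (5, 5.5), (15, 5.5), (25, 5.4), (35, 5.4), (45, 5.5), (55, 58.3), (65, 16.3)]
top [(-65, 21.3), (-55, 22.6), (-45, 13.2), (-35, 7.8), (-25, 13.4), (-15, 5.0), (-5, 5.0), (5, 4.7), (15, 4.7), (25, 4.9), (35, 4.7), (45, 5.2), (55, 13.3), (65, 1.3)]
```

Request:
arm_command(series=[100,0,0,0,0,100,0,0,0,0,100,0,0,0,0,100,0,0,0,0,100,0,0,0,0])

```text
clock: 8.52
eef_pos: [491.2, -255.1, 48.8]
tool_rot: [-3.141, 0.001, 0.239]
force: [-0.3, -0.0, -0.1]
width: 85.4
gripper_force: 0.0
```

Request:
arm_command(series=[100,0,0,-0.5,0,100,0,0,-2,0,100,0,0,-4,0,100,0,0,-6.5,0,100,0,0,-9,0])

```text
clock: 8.93
eef_pos: [491.0, -254.9, 139.8]
tool_rot: [-3.141, 0.001, 0.239]
force: [0.5, -0.3, -0.5]
width: 85.5
gripper_force: 0.0
```

Request:
arm_command(series=[100,0,0,0,0,100,0,0,0,0,100,0,0,0,0,100,0,0,0,0,100,0,0,0,0])

```text
clock: 9.35
eef_pos: [490.8, -254.7, 137.9]
tool_rot: [-3.14, 0.002, 0.239]
force: [0.5, 0.1, -0.5]
width: 85.2
gripper_force: 0.0
```

Run:
```python
from h import *
p,d=viewer.get_image("side");m=viewer.camera_model("side");W=cloud(d,m);
cv2.imwrite("pics/eside.png",cv2.resize(p[130:270,280:410,::-1],None,fx=4,fy=4,interpolation=cv2.INTER_CUBIC))
t=((W[...,2]>40)&(W[...,2]<75)).astype(np.uint8);t[:140]=0;t[255:]=0;t[:,:280]=0;t[:,390:]=0
k,l,st,ce=cv2.connectedComponentsWithStats(t)
for i in range(1,k):
    if st[i,4]>30:
        w=W[l==i];w=w[w[:,2]>55];print(st[i],w.mean(0).round(1),cv2.boxPoints(cv2.minAreaRect(w[:,:2].astype(np.float32))).round(1).tolist())
```

```text
[306 151  27  16 320] [ 454.6 -361.9   63.2] [[427.79998779296875, -364.1000061035156], [431.29998779296875, -376.1000061035156], [479.6000061035156, -362.0], [476.1000061035156, -350.1000061035156]]
[291 177   8  29 144] [ 494.1 -250.2   65.8] [[484.8999938964844, -228.0], [496.79998779296875, -280.70001220703125], [504.29998779296875, -279.0], [492.3999938964844, -226.3000030517578]]
```

View pics/eside.png

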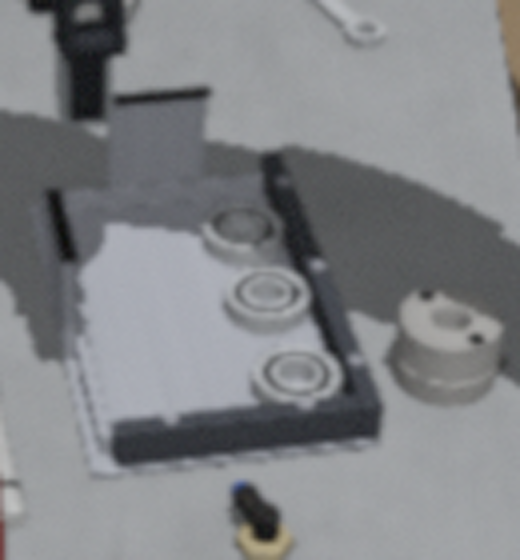

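The side view shows all three bearings along the fence at crop (240,232), (267,298) and (297,375), with the tray flat and released. Next I turn 90 degrees and go above the end tab.

Request:
arm_command(series=[100,-1.2,1.9,0,7,100,-2.4,3.8,0,14,100,-3.6,5.7,0,21,100,-4.8,7.6,0,28,100,-6.1,9.6,0,35])

```text
clock: 9.82
eef_pos: [454.5, -363.2, 138.2]
tool_rot: [-3.141, 0.001, -0.377]
force: [0.4, 0.6, -1.0]
width: 85.7
gripper_force: 0.0
```

Request:
arm_command(series=[100,0,0,0,7,100,0,0,0,14,100,0,0,0,21,100,0,0,0,28,100,0,0,0,35])

```text
clock: 10.23
eef_pos: [454.6, -362.6, 138.1]
tool_rot: [3.141, 0.001, -0.989]
force: [-0.1, 0.4, -0.2]
width: 85.5
gripper_force: 0.0
```

Request:
arm_command(series=[100,0,0,0,7,100,0,0,0,14,100,0,0,0,20,100,0,0,0,20,100,0,0,0,20])

```text
clock: 10.65
eef_pos: [454.8, -362.4, 138.2]
tool_rot: [3.14, 0.001, -1.329]
force: [0.0, -0.8, -0.3]
width: 85.5
gripper_force: 0.0
```

Request:
arm_command(series=[100,0,0,0,0,100,0,0,0,0,100,0,0,0,0,100,0,0,0,0,100,0,0,0,0])

```text
clock: 11.07
eef_pos: [455.0, -362.9, 139.0]
tool_rot: [-3.141, -0.0, -1.332]
force: [-0.7, 0.6, 0.1]
width: 85.5
gripper_force: 0.0
```

Run:
```python
from h import *
p,d=viewer.get_image("wrist");m=viewer.camera_model("wrist");W=cloud(d,m)
print(monitor.read_state()['qpos'])
cv2.imwrite("pics/w2.png",p[:,:,::-1])
t=((W[...,2]>50)&(W[...,2]<80)).astype(np.uint8)
k,l,st,ce=cv2.connectedComponentsWithStats(t)
for i in range(1,k):
    if st[i,4]>100:
        w=W[l==i];print(st[i],w.mean(0).round(1),w[:,2].max(),cv2.boxPoints(cv2.minAreaRect(w[:,:2].astype(np.float32))).round(1).tolist())
```

```text
[ 0.33636872  0.69374103  0.46401528  1.80967081 -0.43784052  0.74136412
 -1.86645235]
[286 199  68  14 844] [ 456.6 -365.4   64.7] 69.39228408750493 [[428.8999938964844, -367.0], [430.70001220703125, -374.8999938964844], [483.20001220703125, -362.5], [481.29998779296875, -354.5]]
[243 279  15  58 635] [ 494.4 -258.5   64. ] 69.39457287874893 [[484.3999938964844, -232.3000030517578], [496.3999938964844, -281.70001220703125], [504.5, -279.70001220703125], [492.5, -230.3000030517578]]
[  0 302  10  36 270] [ 716.1 -185.9   53.2] 57.446764741630496 [[709.7000122070312, -168.89999389648438], [714.9000244140625, -202.8000030517578], [721.9000244140625, -201.6999969482422], [716.7000122070312, -167.8000030517578]]
```

Request:
arm_command(series=[100,0.2,-0.05,0.5,0,100,0.2,-0.05,2.5,0,100,0.2,-0.05,5,0,100,0.2,-0.05,7.5,0,100,0.2,-0.05,9.0,0])

```text
clock: 11.53
eef_pos: [455.2, -363.8, 46.4]
tool_rot: [3.14, 0.002, -1.332]
force: [0.5, 1.3, -0.4]
width: 85.4
gripper_force: 0.0
```

Request:
arm_command(series=[100,0,0,0,0,100,0,0,0,0,100,0,0,0,0,0,0,0,0,0,0,0,0,0,0])

```text
clock: 11.95
eef_pos: [456.6, -365.2, 50.1]
tool_rot: [-3.14, -0.002, -1.332]
force: [-0.2, 0.5, -0.7]
width: 64.0
gripper_force: 0.0
```

Request:
arm_command(series=[0,0,0,0,0,0,0,0,0,0,0,0,0,0,0,0,0,0,0,0,0,0,0,0,0])

```text
clock: 12.37
eef_pos: [456.5, -365.1, 50.8]
tool_rot: [-3.14, -0.001, -1.332]
force: [-2.5, 0.9, 9.3]
width: 49.4
gripper_force: 60.2
```

Request:
arm_command(series=[0,0,0,0,0,0,0,0,0,0,0,0,0,0,0,0,0,0,0,0,0,0,0,0,0])

```text
clock: 12.78
eef_pos: [456.5, -365.1, 50.7]
tool_rot: [-3.14, -0.001, -1.332]
force: [-1.7, 1.6, 9.6]
width: 49.3
gripper_force: 60.2
```

Request:
arm_command(series=[0,-0.08,0,-0.27,0,0,-0.17,0,-0.55,0,0,-0.27,0,-0.82,0,0,-0.37,0,-1.1,0,0,-0.47,0,-1.37,0])

```text
clock: 13.2
eef_pos: [454.9, -360.1, 62.8]
tool_rot: [3.142, -0.0, -1.332]
force: [0.7, -2.3, -3.6]
width: 48.8
gripper_force: 62.3
```

Request:
arm_command(series=[0,-0.11,0,-0.27,0,0,-0.22,0,-0.54,0,0,-0.33,0,-0.8,0,0,-0.44,0,-1.07,0,0,-0.56,0,-1.33,0])

```text
clock: 13.62
eef_pos: [453.4, -354.3, 76.1]
tool_rot: [3.141, 0.0, -1.332]
force: [0.8, -2.3, -2.6]
width: 48.8
gripper_force: 62.3
```

```bash
python3 look.py f 1
```

```text
13.6167 [ 453.4 -354.3   76.1] [ 0.8 -2.3 -2.6] 48.81601811551562
side [(-95, 51.3), (-85, 60.9), (-75, 103.1), (-65, 27.8), (-55, 26.9), (-45, 25.5), (-35, 24.1), (-25, 22.1), (-15, 21.3), (-5, 20.9), (5, 19.2), (15, 18.4), (25, 16.6), (35, 14.4), (45, 13.3), (55, 12.4), (65, 10.8), (75, 17.2), (85, 18.0), (95, 15.1)]
top [(-95, 41.7), (-85, 31.0), (-75, 28.3), (-65, 27.4), (-55, 26.2), (-45, 24.8), (-35, 23.2), (-25, 21.4), (-15, 20.5), (-5, 20.1), (5, 18.5), (15, 17.1), (25, 14.8), (35, 13.3), (45, 12.6), (55, 12.1), (65, 10.1), (75, 9.1), (85, 7.0), (95, 25.6)]
```

The tray is at about 8 degrees, hinging on the end-stop edge. Continuing slowly.

Request:
arm_command(series=[0,-0.13,0,-0.26,0,0,-0.26,0,-0.52,0,0,-0.39,0,-0.78,0,0,-0.52,0,-1.03,0,0,-0.65,0,-1.29,0])

```text
clock: 14.13
eef_pos: [451.8, -347.7, 88.9]
tool_rot: [3.141, 0.001, -1.332]
force: [1.4, -0.5, -3.8]
width: 48.9
gripper_force: 62.4
```

Request:
arm_command(series=[0,-0.15,0,-0.25,0,0,-0.3,0,-0.5,0,0,-0.44,0,-0.74,0,0,-0.59,0,-0.99,0,0,-0.74,0,-1.24,0])

```text
clock: 14.55
eef_pos: [450.0, -340.4, 101.3]
tool_rot: [3.141, 0.001, -1.332]
force: [-0.3, 0.6, -4.7]
width: 49.1
gripper_force: 62.6
```

Request:
arm_command(series=[0,-0.16,0,-0.24,0,0,-0.33,0,-0.47,0,0,-0.5,0,-0.71,0,0,-0.66,0,-0.94,0,0,-0.83,0,-1.18,0])

```text
clock: 14.97
eef_pos: [448.1, -332.6, 113.1]
tool_rot: [3.141, 0.001, -1.332]
force: [-0.0, 0.1, -5.1]
width: 49.1
gripper_force: 62.7
```

Request:
arm_command(series=[0,-0.18,0,-0.23,0,0,-0.36,0,-0.45,0,0,-0.54,0,-0.68,0,0,-0.72,0,-0.9,0,0,-0.9,0,-1.13,0])

```text
clock: 15.38
eef_pos: [446.0, -324.1, 124.5]
tool_rot: [3.141, 0.0, -1.332]
force: [-1.1, 2.1, -6.0]
width: 48.9
gripper_force: 63.1
```

Request:
arm_command(series=[0,-0.2,0,-0.21,0,0,-0.39,0,-0.42,0,0,-0.59,0,-0.63,0,0,-0.78,0,-0.84,0,0,-0.98,0,-1.05,0])

```text
clock: 15.8
eef_pos: [443.8, -314.6, 135.0]
tool_rot: [3.142, -0.0, -1.332]
force: [-0.5, 0.5, -5.2]
width: 49.4
gripper_force: 63.1
```

Request:
arm_command(series=[0,0,0,0,0,0,0,0,0,0,0,0,0,0,0,0,0,0,0,0,0,0,0,0,0])

```text
clock: 16.22
eef_pos: [443.9, -315.0, 134.8]
tool_rot: [-3.142, -0.0, -1.332]
force: [0.6, 0.3, -5.7]
width: 48.7
gripper_force: 63.1
```

```bash
python3 look.py g 1
```

```text
16.2167 [ 443.9 -315.   134.8] [ 0.6  0.3 -5.7] 48.74178704897073
side [(-95, 0.3), (-85, 0.1), (-75, 89.8), (-65, 97.2), (-55, 87.2), (-45, 80.7), (-35, 75.4), (-25, 69.8), (-15, 65.3), (-5, 60.6), (5, 56.3), (15, 50.8), (25, 46.5), (35, 41.3), (45, 36.0), (55, 30.6), (65, 24.7), (75, 19.6), (85, 18.0), (95, 4.7)]
top [(-95, 0.1), (-85, -0.1), (-75, 1.5), (-65, 99.2), (-55, 83.7), (-45, 79.2), (-35, 74.2), (-25, 69.0), (-15, 64.2), (-5, 59.7), (5, 54.7), (15, 50.1), (25, 44.3), (35, 39.5), (45, 34.2), (55, 29.0), (65, 24.2), (75, 18.8), (85, 14.1), (95, 18.3)]
```

View pics/gside.png

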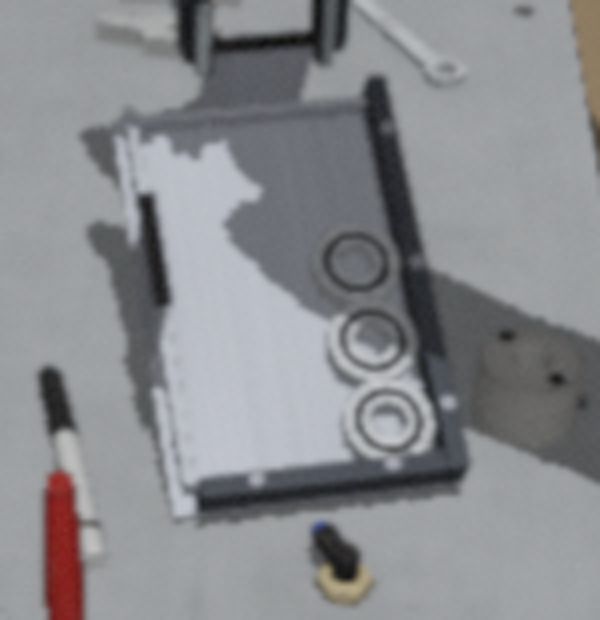

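```bash
cat > bear.py <<'E'
from h import *
import sys
th=np.radians(float(sys.argv[1]));n="side"
p,d=viewer.get_image(n);m=viewer.camera_model(n)
g=cv2.resize(cv2.cvtColor(p,cv2.COLOR_RGB2GRAY)[120:275,260:410],None,fx=4,fy=4,interpolation=cv2.INTER_CUBIC)
C=cv2.HoughCircles(g,cv2.HOUGH_GRADIENT_ALT,1.5,30,param1=120,param2=.5,minRadius=22,maxRadius=60)
px=np.array(eval(sys.argv[2]),float) if len(sys.argv)>2 else C[0][:,:2]
print(C)
yaw=.241;c,s=np.cos(yaw),np.sin(yaw)
ex=np.array([c,s,0]);ey0=np.array([-s,c,0]);ez0=np.array([0,0,1.])
ey=ey0*np.cos(th)-ez0*np.sin(th);ez=ey0*np.sin(th)+ez0*np.cos(th)
T0=np.array([431.3,-269,0]);piv=T0+100*ey0;T=piv-100*ey
uv=(px+.5)/4-.5+[260,120]
q=cv2.undistortPoints(uv.reshape(-1,1,2),m['mtx'],m['dist_coeffs']).reshape(-1,2)
D=np.c_[q,np.ones(len(q))]@m['R'];O=-m['R'].T@m['t']
P=O+D*(((T+16*ez-O)@ez)/(D@ez))[:,None]
print(np.c_[(P-T)@ex,(P-T)@ey].round(1))
E
python3 bear.py 28 "[(355,262),(370,343),(388,420)]"
```

```text
[[[387.       423.        30.958782]
  [373.5      337.5       30.01172 ]
  [358.5      261.        29.74713 ]
  [373.5      337.5       44.64546 ]]]
[[-32.7  -7.6]
 [-31.9  32.9]
 [-32.9  70.3]]
```

The row is closed up: measured y is 70, 33 and -8, with x at the fence. Lowering along the same arc.

Request:
arm_command(series=[0,0.39,0,0.42,0,0,0.78,0,0.84,0,0,1.16,0,1.28,0,0,1.52,0,1.73,0,0,1.88,0,2.18,0])

```text
clock: 16.78
eef_pos: [448.5, -334.0, 112.5]
tool_rot: [-3.141, -0.001, -1.332]
force: [0.0, -0.5, -4.8]
width: 49.2
gripper_force: 63.2
```

Request:
arm_command(series=[0,0.33,0,0.47,0,0,0.66,0,0.94,0,0,0.98,0,1.43,0,0,1.28,0,1.92,0,0,1.57,0,2.42,0])

```text
clock: 17.2
eef_pos: [452.3, -349.3, 88.6]
tool_rot: [-3.141, -0.001, -1.332]
force: [0.0, -2.1, -2.9]
width: 48.7
gripper_force: 63.2
```

Request:
arm_command(series=[0,0.26,0,0.5,0,0,0.5,0,1.0,0,0,0.76,0,1.53,0,0,0.99,0,2.07,0,0,1.21,0,2.62,0])

```text
clock: 17.62
eef_pos: [454.9, -360.4, 62.1]
tool_rot: [-3.142, -0.0, -1.332]
force: [0.5, -2.0, -2.4]
width: 49.0
gripper_force: 63.2
```

Request:
arm_command(series=[0,0.12,0,0.33,0,0,0.24,0,0.66,0,0,0.36,0,0.98,0,0,0.43,0,1.2,0,0,0.45,0,1.28,0])

```text
clock: 18.03
eef_pos: [455.8, -363.9, 50.8]
tool_rot: [-3.141, 0.002, -1.332]
force: [-2.7, 2.7, 15.2]
width: 48.8
gripper_force: 64.5
```

```bash
python3 look.py i 1; python3 bear.py 0
```

```text
18.0333 [ 455.8 -363.9   50.8] [-2.7  2.7 15.2] 48.819076604700825
side [(-95, 44.8), (-85, 103.6), (-75, 5.8), (-65, 5.7), (-55, 5.7), (-45, 5.5), (-35, 6.0), (-25, 6.3), (-15, 7.5), (-5, 7.0), (5, 7.0), (15, 6.6), (25, 14.1), (35, 6.3), (45, 6.4), (55, 6.2), (65, 7.2), (75, 16.3), (85, 15.0), (95, 18.5)]
top [(-95, 17.1), (-85, 5.9), (-75, 5.0), (-65, 5.1), (-55, 5.0), (-45, 5.1), (-35, 4.7), (-25, 5.6), (-15, 6.0), (-5, 5.9), (5, 6.0), (15, 5.6), (25, 6.6), (35, 6.2), (45, 7.2), (55, 8.8), (65, 14.3), (75, 14.4), (85, 15.7), (95, 25.4)]
[[[244.5       76.5       42.28408 ]
  [382.5      441.        47.085365]
  [360.       384.        27.520924]]]
[[ -32.  -233.2]
 [ -31.2   81.4]
 [ -30.8   41.2]]
```

Request:
arm_command(series=[0,0,0,-0.05,0,100,0,0,-0.05,0,100,0,0,-0.05,0,100,0,0,-0.05,0,100,0,0,-0.05,0])

```text
clock: 18.6
eef_pos: [456.0, -364.1, 50.2]
tool_rot: [3.142, 0.0, -1.332]
force: [-0.3, -0.4, 0.8]
width: 85.3
gripper_force: 0.0
```

Request:
arm_command(series=[100,0,0,-0.5,0,100,0,0,-2,0,100,0,0,-4,0,100,0,0,-6.5,0,100,0,0,-9,0])

```text
clock: 19.02
eef_pos: [455.5, -364.1, 141.2]
tool_rot: [3.141, 0.001, -1.332]
force: [0.6, -0.5, -0.0]
width: 85.6
gripper_force: 0.0
```

Request:
arm_command(series=[100,2,0,-2,0,100,4,0,-4,0,100,6,0,-5,0,100,8,0,-5,0,100,8,0,-5,0])

```text
clock: 19.43
eef_pos: [474.9, -447.0, 192.0]
tool_rot: [-3.141, -0.006, -1.335]
force: [-0.1, -0.5, -0.1]
width: 85.5
gripper_force: 0.0
```

Request:
arm_command(series=[100,0,0,0,0,100,0,0,0,0,100,0,0,0,0,100,0,0,0,0,100,0,0,0,0])

```text
clock: 19.85
eef_pos: [474.9, -441.2, 190.2]
tool_rot: [3.142, 0.001, -1.331]
force: [-0.1, -0.5, 0.8]
width: 85.5
gripper_force: 0.0
```

```bash
python3 look.py j 1
```

```text
19.85 [ 474.9 -441.2  190.2] [-0.1 -0.5  0.8] 85.5264841343943
side [(-95, 34.0), (-85, 6.7), (-75, 5.8), (-65, 5.8), (-55, 5.6), (-45, 5.7), (-35, 5.6), (-25, 6.4), (-15, 7.2), (-5, 6.7), (5, 7.6), (15, 7.1), (25, 13.6), (35, 6.4), (45, 6.6), (55, 6.5), (65, 6.5), (75, 16.0), (85, 14.7), (95, 18.6)]
top [(-95, 16.0), (-85, 5.2), (-75, 5.2), (-65, 5.1), (-55, 5.2), (-45, 5.2), (-35, 5.0), (-25, 11.6), (-15, 14.4), (-5, 13.9), (5, 15.0), (15, 15.1), (25, 23.2), (35, 1.7)]
```

View pics/jside.png

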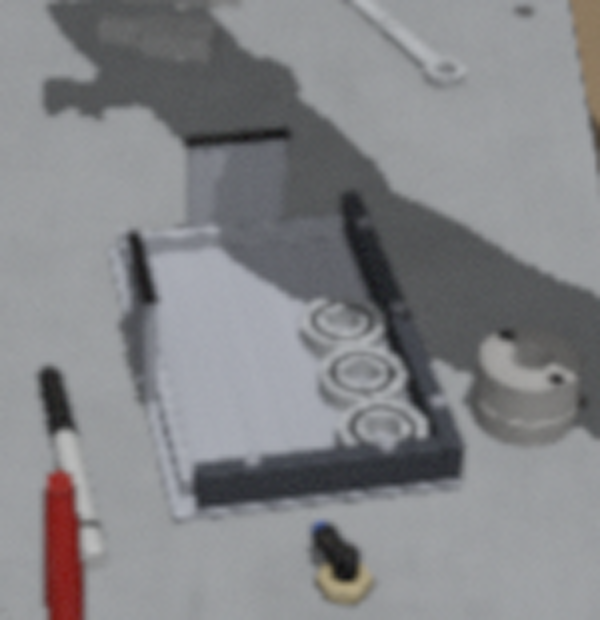

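View pics/jtop.png

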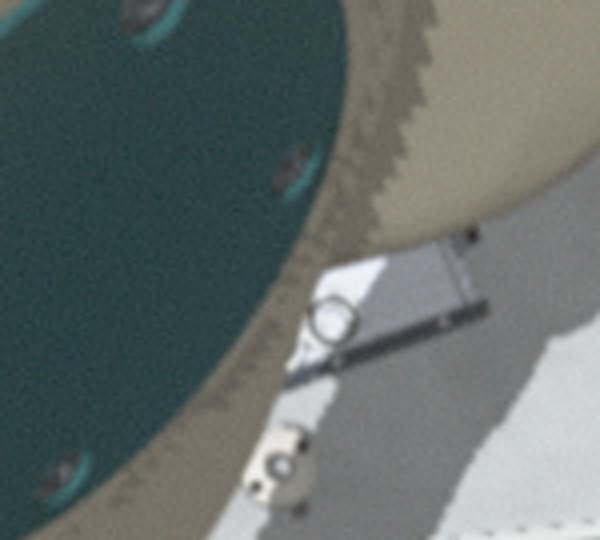

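The side view shows the tray flat and released, with the bearings in a closed row at (343,322), (362,374) and (382,428). In the top view the arm hides most of the tray. One numeric check, then I hand in.

```bash
python3 bear.py 0 "[(343,322),(362,374),(382,428),(258,463),(434,446)]"
```

```text
[[[354.       355.5       53.590992]
  [361.5      387.        34.914783]]]
[[-34.   -5.1]
 [-33.5  34.3]
 [-33.1  72.8]
 [ 26.4  86.1]
 [-52.9  88.6]]
```

```bash
python3 -c "
from cell import workorder
print(workorder.finish_job())"
```

```text
the job is handed in; nothing more can be done
None
```

The job is handed in: the tray is flat and released where it stood, and the final side view shows the three bearings in a closed row against the fence and end stop. The hand-in gave no verdict.

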